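# Flip the drilled plate's status sign to green

## Task

Two magnet-foot status signs stand on the steel table, each just on the robot's side of the base plate it speaks for, and both show red. With the closed fingertips only, lift the tab of the leaf on the sign whose plate has its four bolt holes drilled, turn the leaf right over its hinge and lay it down flat on the far half so that this sign shows green: do not pinch the leaf, press hard on it or fling it. Leave the other sign (its plate only has chalk crosses) on red and do not move the plates, brush or ballast block.

Things in the scene. Friction and masses are not known exactly. Their poses are not given: they have to be found in the camera images.
- sign_drilled: The sign to flip (the drilled plate's). Black magnet foot 70 x 70 x 26 mm fixed to the table, 20 mm post, on top a 3 mm panel 124 x 110 mm tilted 15 deg, rising away from the robot: near half green (hidden under the leaf at first), far half red. Origin: centre of the foot's underside. x level, from tab to hinge; y along the hinge; z up. Panel's near edge: x -58, underside 67 mm up.
- leaf_drilled (a joint): That sign's leaf: 0 = lying on the near half, red face (white cross) up; grows as the tab is lifted, up and away from the robot; 1.83 = upright; 3.14 = flat on the far half against its stop, green face (white tick) up. Starts 0 to 0.25. Stiff hinge (0.08 N m, 1 N at the tab): it stays at any angle where it is left, so it must be taken all the way over and laid down.
- leaf_drilled_tab (a point): Middle of the tab's outer edge, 80 mm from the pin, mid-thickness. The leaf is a 3 mm sheet, red one side, green the other; wide part 104 mm along the hinge, to 58 mm from the pin; the tab is the last 22 mm, 40 mm wide, in the same plane, 19 mm out past the panel's edge with nothing under it (about 68 mm above the table when down).
- sign_drilled_hinge (a point): Middle of that sign's hinge pin, 90 mm straight above the sign's origin, in the leaf's mid-plane. At joint angle q the tab's edge is at x = -80 cos(q - 0.262), z = 80 sin(q - 0.262) mm from here, in the sign's axes.
- sign_marked: The other, identical sign, belonging to the plate that is not drilled yet: leave it. Origin and axes as for sign_drilled.
- leaf_marked (a joint): Angle of the other sign's leaf, same meaning; starts between 0 and 0.1 and must stay there, red.
- plate_drilled: Loose steel base plate 130 x 110 x 14 mm, 1.4 kg, with four 18 mm through holes near its corners, lying about 170 mm beyond its sign (centre to centre, along the sign's x). Origin: centre of its underside.
- plate_marked: Loose steel base plate of the same size, 1.5 kg, no holes, with four white chalk crosses where they will be drilled, lying about 170 mm beyond its own sign. Origin: centre of its underside.
- brush: Loose chip brush, 190 mm long, lying on the table between the signs. Origin: on its underside near the middle.
- ballast: Loose dark steel ballast block 75 x 50 x 40 mm with an eye bolt on top (72 mm high in all), 0.95 kg, standing on the table off to the left. Origin: centre of its underside.
There are look-alikes about, which are no part of the job. What is shaped like the sign_drilled but pink is not meant. What is shaped like the sign_marked but purple is not meant.

How it is judged (in metres and radians):
At the end, for the whole second after the job is handed in: The leaf of the drilled plate's sign lies flat on the far half, green up (within 7 degrees of its stop); the other sign's leaf is still down on red (within 11 degrees); plates, brush and ballast block are within 15 mm of where they were (value of joint leaf_drilled above 3.02 rad and value of joint leaf_marked below 0.2 rad and distance of each of plate_drilled, plate_marked, brush, ballast from where it was at the start of the episode below 0.015 m); the robot touches nothing.
It fails at once if the leaf was pinched or pressed hard (over 30 N from the fingers) (contact force between the fingers and leaf_drilled above 30 N).
It fails at once if the leaf was flung over (faster than 8 rad/s) (velocity of joint leaf_drilled above 8 rad/s).
It fails at once if the other sign's leaf was lifted (value of joint leaf_marked above 0.3 rad).
It fails at once if a plate, the brush or the ballast block was lifted or moved (distance of any of plate_drilled, plate_marked, brush, ballast from where it was at the start of the episode above 0.02 m).
It also fails if it takes over 45 s, if anything falls off the work surface, if the arm or the gripper's body presses on something with over 40 N, if the wrist force passes 120 N, or if a joint passes its speed limit or range.

## Robot

A 6-joint arm with a two-finger parallel gripper is mounted at the origin on the work surface. World frame = base frame: x ahead of the robot, y to its left, z up, the work surface at z = 0. Lengths are in mm, angles in rad, forces in N, time in s.
With the tool pointing down it reaches from about 350 to 975 mm from the base axis. Payload 7.1 kg.
Tool frame: the origin (TCP) lies at the very end of the fingers, on their centre line; the grasp point (between the pads) lies 19 mm behind it; z points along the fingers, y is the direction in which the jaws open and shut (so a half turn about z gives the same grasp; the last joint's range is limited). The gripper opens to 88 mm and grips with 3 to 60 N. Pads are 20 mm wide; open, the fingers measure 115 mm over their backs; the gripper's body (75 mm by 178 mm) begins 61 mm behind the grasp point.
Start: joints at [1.211, 0.423, 1.63, -0, 1.089, -0.019], TCP at [208.869, 589.049, 201.575] pointing down, gripper open.
Joint ranges: [-3, 3], [-0.9, 2.11], [0.09, 2.58], [-1.31, 4.45], [0.11, 2.69], [-2.54, 2.54]. Speed limits (rad/s): [2.39, 2.39, 3.01, 3.14, 3.14, 3.14].

## Interface

Orientations are given as a rotation vector (axis times angle).
In Python, from workcell import readout, imaging, close_job gives the robot as it stands.
- The arm moves only by the tool carry_out, never from a script. Its argument "rows" is a list of rows, each a list of 3 entries, a list of its own where there are three numbers: the shift along the tool's x, y, z in m, then the turn, a rotation vector about the tool's x, y, z in rad, then the closure, from 0 (fully open) to 1 (shut). In form: [[[dx, dy, dz], [wx, wy, wz], hand], ...]. A call has 1 to 12 rows; each row shifts and turns the commanded pose from where the row before left it, along the tool's axes as they then stand; what a row does not reach is not made up. A row lasts 1/12 s, in which the tool goes at most 41.7 mm and 7.16 degrees, less where a joint would pass 70% of its speed; a pose out of reach is approached as far as the arm can. A call with a gripper value outside its range is refused whole. The fingers move at their own pace and stop on an object; the grip force is fixed at half the most. Time passes only in rows, so rows that do not move let the fingers close. It gives the time, the measured TCP pose, the force and the opening at its end, in the units of the state.
- readout.get_obs(): the state, without advancing time (a new reading comes with each control period).
- imaging.get_image(name): name is "scene" or "top" or "wrist"; returns the picture (400x640x3 uint8, red, green, blue); there is no depth.
- imaging.camera_params(name): a dict with "fx", "fy", "cx", "cy" (pixels), "k1" (the pictures are not rectified: a ray, as slopes to the right and down, at radius r is drawn at 1 + k1 r^2 times it, then the intrinsics apply), "rvec" (rotation vector, rad) and "tvec" (3), from world to camera coordinates, as OpenCV has them; the wrist camera has in their place "T_tool_cam" (4x4, takes a point from camera to tool coordinates, whose origin is the TCP and whose axes are the flange's). Camera axes: x right, y down, z forward; pixel columns grow to the right and rows downward; lengths in mm; the calibration is good to about 2 mm. A picture is of the moment at which its call begins: read the wrist's pose just before it. camera_params takes no time and is no camera call.
- close_job(): hands the job in, once; it reports no verdict.
The state is a dict: "t": time; "qpos": joint angles; "qvel": joint speeds; "joint_torque": joint torques, N m; "ee_pos": TCP position; "orientation": TCP orientation; "ft_force": force on the tool from outside, world axes, zero at the start; "moment": the same for the moment, N m; "width": finger opening in mm.
Only numpy, scipy, OpenCV 4.12 (cv2) and the standard library are available. Lean on these libraries where they do the work, as an engineer would, in place of code of your own. Each camera call takes 0.05 s, during which the arm holds its last target.

## Working session

There is one attempt and no reset: what is moved stays moved. The work goes in short steps, Python scripts to look and compute and a tool call to move; the robot and the scene stay as the last step left them, time stands still between calls to the robot, and variables do not carry over. Pictures are saved under pics/ and viewed, and the job is handed in when it is done.

Besides the shell and the picture viewer there is one more tool, called as name(argument=value, ...), one argument or row to a line, values as JSON. carry_out: Moves the arm, as the interface text tells. Its arguments: {"type":"object","properties":{"rows":{"type":"array","items":{"type":"array"}}},"required":["rows"]}

```bash
mkdir -p pics; ls
python3 - <<'E'
from workcell import readout, imaging
import cv2
o=readout.get_obs();print(o)
for n in ("scene","top"):
    print(n,imaging.camera_params(n)); cv2.imwrite(f"pics/{n}0.png",imaging.get_image(n)[:,:,::-1])
print(imaging.camera_params("wrist"))
E
```

```text
pics
{'t': 0.0, 'qpos': array([ 1.21101965e+00,  4.23788933e-01,  1.63070503e+00, -3.60661857e-05,
        1.08859532e+00, -1.89995602e-02]), 'qvel': array([-1.46619226e-03, -1.75287304e-03, -2.04545985e-05, -1.55341371e-03,
       -1.00743395e-03, -7.79637357e-04]), 'joint_torque': array([ 1.37842952e-03, -5.44623399e+01, -2.73664051e+01,  6.43825997e-02,
        2.27791368e-02, -1.11513459e-04]), 'ee_pos': array([208.66345148, 588.50831117, 200.82822544]), 'orientation': array([-5.32636547e-01, -3.09585597e+00,  2.31813221e-03]), 'ft_force': array([ 1.1289469 ,  0.77090055, -0.46242738]), 'moment': array([ 0.05550752, -0.03398786,  0.0093476 ]), 'width': 87.7499536918042}
scene {'fx': 424.04103204504787, 'fy': 424.04103204504787, 'cx': 323.72112200068455, 'cy': 188.31447993429606, 'k1': -0.04028871791804986, 'rvec': array([ 1.81408762,  1.67797851, -0.72141582]), 'tvec': array([ -59.98386972, -331.22199795, 1724.98080866])}
top {'fx': 439.7547999676083, 'fy': 439.7547999676083, 'cx': 321.69773342674983, 'cy': 199.97906426190247, 'k1': 0.01151533917782473, 'rvec': array([ 2.13985777, -2.13962193,  0.20396054]), 'tvec': array([4.67082307e-01, 5.45139545e+02, 1.34577325e+03])}
{'fx': 277.8648141039075, 'fy': 277.8648141039075, 'cx': 323.5997512013585, 'cy': 201.8508878258137, 'k1': -0.03669885090785532, 'T_tool_cam': array([[-2.28495985e-04, -9.65411565e-01, -2.60730622e-01,
         7.17800397e+01],
       [ 9.99999326e-01,  7.60977012e-05, -1.15813567e-03,
        -4.77028472e-01],
       [ 1.13791857e-03, -2.60730711e-01,  9.65410898e-01,
        -1.83418661e+02],
       [ 0.00000000e+00,  0.00000000e+00,  0.00000000e+00,
         1.00000000e+00]])}
```

View pics/scene0.png

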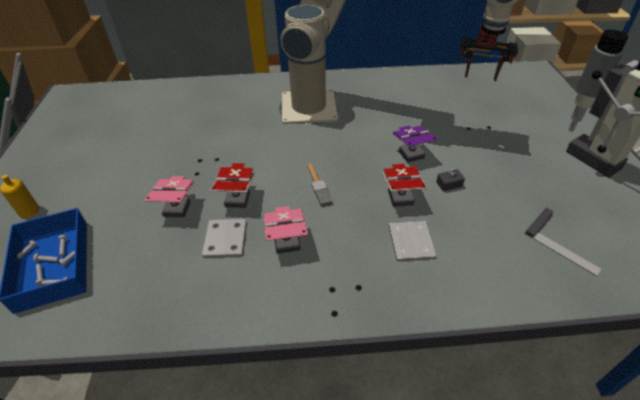

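View pics/top0.png

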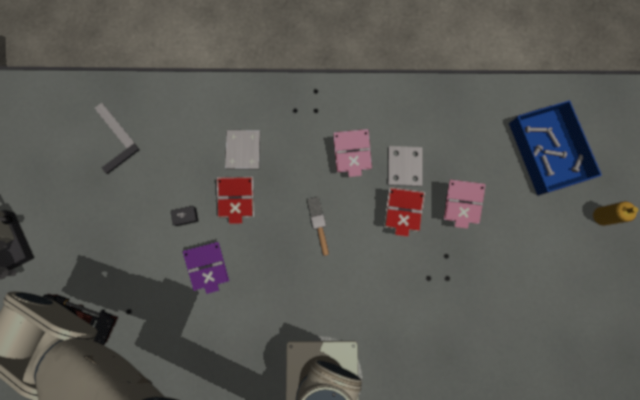

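Candidates in the top view are red (405,210), red (236,198), pink (352,152), pink (465,203) and purple (207,266). The plate with dark holes is at (405,165), so I choose the red sign at (405,210). I'll check it with a crop.

Run:
```python
import cv2,numpy as np
a=cv2.imread('pics/top0.png')[135:250,360:450]; b=cv2.imread('pics/scene0.png')[150:270,190:270]
a=cv2.resize(a,None,fx=5,fy=5,interpolation=cv2.INTER_CUBIC)
b=cv2.resize(b,None,fx=4,fy=4,interpolation=cv2.INTER_CUBIC)
c=np.zeros((600,800,3),np.uint8);c[:575,:450]=a;c[:480,460:780]=b
cv2.imwrite('pics/crop0.png',c)
```

```text
(no output)
```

View pics/crop0.png

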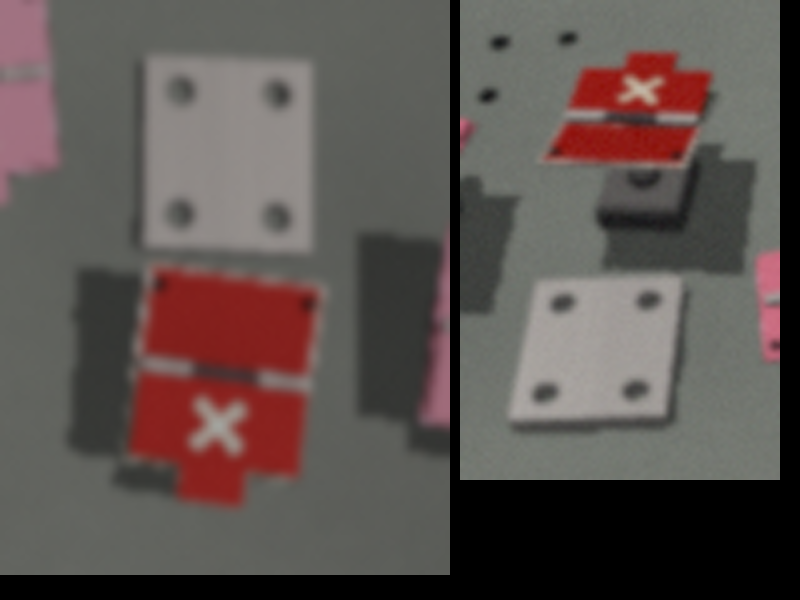

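```bash
cat > h.py <<'E'
import numpy as np,cv2
from workcell import readout, imaging
from scipy.spatial.transform import Rotation as R
def und(P,px):
    px=np.atleast_2d(px).astype(float); d=np.c_[(px[:,0]-P['cx'])/P['fx'],(px[:,1]-P['cy'])/P['fy']]
    u=d.copy()
    for _ in range(20): u=d/(1+P['k1']*(u**2).sum(1,keepdims=True))
    return np.c_[u,np.ones(len(u))]
def rays(name,px,obs=None):
    P=imaging.camera_params(name); u=und(P,px)
    if name=='wrist':
        T=np.asarray(P['T_tool_cam']); Rt=R.from_rotvec(obs['orientation']).as_matrix()
        c=Rt@T[:3,3]+obs['ee_pos']; d=u@(Rt@T[:3,:3]).T
    else:
        Rm=R.from_rotvec(P['rvec']).as_matrix(); c=-Rm.T@P['tvec']; d=u@Rm
    return c,d/np.linalg.norm(d,axis=1,keepdims=True)
def tri(c1,d1,c2,d2):
    A=np.c_[d1,-d2]; s=np.linalg.lstsq(A,c2-c1,rcond=None)[0]
    p=c1+s[0]*d1;q=c2+s[1]*d2; return (p+q)/2,np.linalg.norm(p-q)
def onplane(c,d,z): return c+d*((z-c[2])/d[:,2])[:,None]
E
python3 - <<'E'
from h import *
top=[(388.6,208),(422.4,211.8),(395.6,234.6),(408.6,236.2)]
sc=[(249.5,179.8),(217,179),(244.25,164),(232,163.5)]
c1,d1=rays('top',top);c2,d2=rays('scene',sc);print(c1,c2)
for i in range(4): print(tri(c1,d1[i],c2,d2[i]))
print(onplane(c1,d1,90))
E
```

```text
[ 306.79266135   25.70543306 1418.97867362] [1467.03670456  -32.47996133  967.27102014]
(array([ 513.07846281, -202.89004286,   89.58737718]), np.float64(1.9263554115078911))
(array([ 501.14603852, -304.33686496,   90.36709981]), np.float64(5.55675525772655))
(array([ 431.93969696, -223.7519884 ,   84.36677   ]), np.float64(0.24732179652611494))
(array([ 426.99523743, -263.01351768,   85.25386329]), np.float64(0.4496176595837505))
[[ 513.05576571 -203.79609077   90.        ]
 [ 501.42206408 -307.29034137   90.        ]
 [ 431.41643018 -222.82430039   90.        ]
 [ 426.57948097 -262.2151652    90.        ]]
```

```bash
cat > plan.py <<'E'
from h import *
# pose: pos(mm), heading deg of sign x / tool x, pitch: angle of tool z from down toward forward (deg)
def pose(p,head,pitch):
    x0=np.array([np.cos(np.radians(head)),np.sin(np.radians(head)),0]);z0=np.array([0,0,1.])
    a=np.radians(pitch); z=np.sin(a)*x0-np.cos(a)*z0; x=np.cos(a)*x0+np.sin(a)*z0
    return np.array(p,float),np.c_[x,np.cross(z,x),z]
def plan(p,Rm,wps,hand=1):
    rows=[]
    for (pt,head,pitch,n) in wps:
        for k in range(n):
            tp,tR=pose(pt,head,pitch)
            w=R.from_matrix(Rm.T@tR).as_rotvec()/(n-k); d=Rm.T@(tp-p)/(n-k)
            d=np.round(d/1000,3); w=np.round(w,2)
            p=p+Rm@d*1000; Rm=Rm@R.from_rotvec(w).as_matrix()
            rows.append([[float(v)+0. for v in d],[float(v)+0. for v in w],hand])
    for i in range(0,len(rows),12): print(str(rows[i:i+12]).replace('-0.0,','0,').replace('0.0,','0,'))
    print('end',p.round(1))
def cur():
    o=readout.get_obs(); return o['ee_pos'],R.from_rotvec(o['orientation']).as_matrix()
E
python3 - <<'E'
from plan import *
p,Rm=cur()
plan(p,Rm,[((430,180,320),77,0,12),((390,-245,300),-6.7,0,12)])
E
```

```text
[[[-0.029, -0.026, -0.01], [0, 0, 0.12], 1], [[-0.032, -0.022, -0.01], [0, 0, 0.12], 1], [[-0.034, -0.018, -0.01], [0, 0, 0.12], 1], [[-0.036, -0.014, -0.01], [0, 0, 0.12], 1], [[-0.037, -0.01, -0.01], [0, 0, 0.12], 1], [[-0.038, -0.005, -0.01], [0, 0, 0.12], 1], [[-0.039, -0.001, -0.01], [0, 0, 0.12], 1], [[-0.039, 0.004, -0.01], [0, 0, 0.12], 1], [[-0.038, 0.009, -0.01], [0, 0, 0.12], 1], [[-0.036, 0.013, -0.01], [0, 0, 0.13], 1], [[-0.035, 0.018, -0.009], [0, 0, 0.12], 1], [[-0.032, 0.021, -0.01], [0, 0, 0.13], 1]]
[[[-0.035, 0.005, 0.002], [0, 0, 0.12], 1], [[-0.034, 0.009, 0.002], [0, 0, 0.12], 1], [[-0.033, 0.013, 0.002], [0, 0, 0.12], 1], [[-0.031, 0.017, 0.002], [0, 0, 0.12], 1], [[-0.029, 0.021, 0.002], [0, 0, 0.12], 1], [[-0.026, 0.024, 0.002], [0, 0, 0.12], 1], [[-0.024, 0.027, 0.001], [0, 0, 0.12], 1], [[-0.02, 0.029, 0.002], [0, 0, 0.12], 1], [[-0.016, 0.032, 0.001], [0, 0, 0.12], 1], [[-0.013, 0.033, 0.002], [0, 0, 0.13], 1], [[-0.008, 0.035, 0.001], [0, 0, 0.12], 1], [[-0.003, 0.036, 0.002], [0, 0, 0.13], 1]]
end [ 390.5 -245.5  299.9]
```

carry_out(
  rows=[
    [[-0.029,-0.026,-0.01],[0,0,0.12],1],
    [[-0.032,-0.022,-0.01],[0,0,0.12],1],
    [[-0.034,-0.018,-0.01],[0,0,0.12],1],
    [[-0.036,-0.014,-0.01],[0,0,0.12],1],
    [[-0.037,-0.01,-0.01],[0,0,0.12],1],
    [[-0.038,-0.005,-0.01],[0,0,0.12],1],
    [[-0.039,-0.001,-0.01],[0,0,0.12],1],
    [[-0.039,0.004,-0.01],[0,0,0.12],1],
    [[-0.038,0.009,-0.01],[0,0,0.12],1],
    [[-0.036,0.013,-0.01],[0,0,0.12],1],
    [[-0.035,0.018,-0.01],[0,0,0.12],1],
    [[-0.032,0.021,-0.01],[0,0,0.12],1],
  ],
)

```text
t: 1.1
ee_pos: [430.8, 178.7, 322.0]
orientation: [2.448, 1.969, -0.0]
ft_force: [0.5, 0.7, -0.6]
width: 11.2
```

carry_out(
  rows=[
    [[-0.035,0.005,0.002],[0,0,0.12],1],
    [[-0.034,0.009,0.002],[0,0,0.12],1],
    [[-0.033,0.013,0.002],[0,0,0.12],1],
    [[-0.031,0.017,0.002],[0,0,0.12],1],
    [[-0.029,0.021,0.002],[0,0,0.12],1],
    [[-0.026,0.024,0.002],[0,0,0.12],1],
    [[-0.024,0.027,0.002],[0,0,0.12],1],
    [[-0.02,0.029,0.002],[0,0,0.12],1],
    [[-0.016,0.032,0.002],[0,0,0.12],1],
    [[-0.013,0.033,0.002],[0,0,0.12],1],
    [[-0.008,0.035,0.002],[0,0,0.12],1],
    [[-0.003,0.036,0.002],[0,0,0.12],1],
  ],
)

```text
t: 2.1
ee_pos: [399.7, -247.1, 297.3]
orientation: [-3.138, 0.134, 0.0]
ft_force: [1.8, 1.0, 0.0]
width: 0.4
```

Run:
```python
from h import *
o=readout.get_obs();im=imaging.get_image('wrist')
print({k:np.round(o[k],3) for k in ('t','qpos','ee_pos','orientation','width','ft_force')})
cv2.imwrite('pics/w1.png',im[:,:,::-1]); np.savez('w1.npz',ee_pos=o['ee_pos'],orientation=o['orientation'])
```

```text
{'t': np.float64(2.1), 'qpos': array([-0.579,  0.079,  1.857,  0.   ,  1.206,  1.077]), 'ee_pos': array([ 399.68 , -247.088,  297.343]), 'orientation': array([-3.138,  0.134,  0.   ]), 'width': np.float64(0.365), 'ft_force': array([1.803, 1.022, 0.006])}
```

View pics/w1.png

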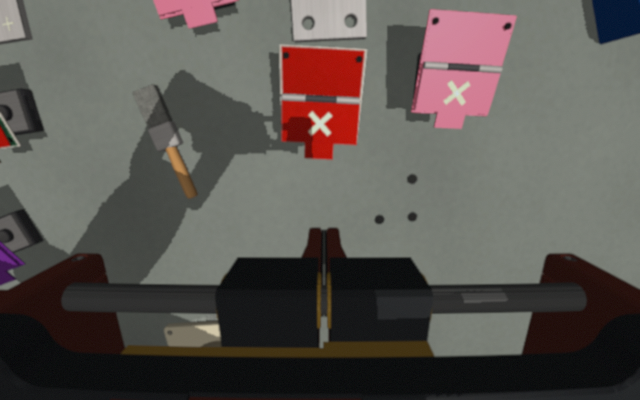

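The wrist view shows the red sign: hinge strip from (280,97) to (363,101), tab edge from (305,158) to (332,158). I'll refine these with the red mask.

Run:
```python
from h import *
im=cv2.imread('pics/w1.png'); f=np.load('w1.npz'); o={k:f[k] for k in f}
hsv=cv2.cvtColor(im,cv2.COLOR_BGR2HSV)
m=(((hsv[...,0]<8)|(hsv[...,0]>174))&(hsv[...,1]>190)&(hsv[...,2]>60)).astype(np.uint8)*255
m[:, :250]=0; m[:,385:]=0; m[200:]=0
n,l,s,c=cv2.connectedComponentsWithStats(m); print(s[s[:,4]>50])
cr=im[30:170,260:390]; cv2.imwrite('pics/w1c.png',cv2.resize(np.hstack([cr,cv2.cvtColor(m,cv2.COLOR_GRAY2BGR)[30:170,260:390]]),None,fx=3,fy=3,interpolation=cv2.INTER_CUBIC))
```

```text
[[     0      0    640    400 249672]
 [   283     48     80     48   3429]
 [   282    101     77     58   2899]]
```

View pics/w1c.png

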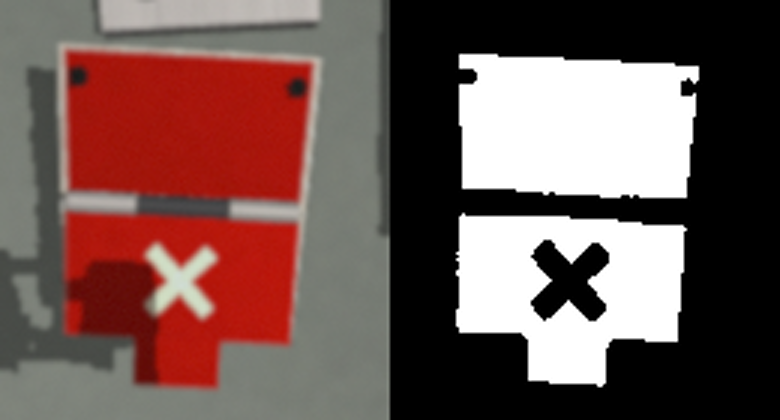

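Run:
```python
from h import *
f=np.load('w1.npz'); o={k:f[k] for k in f}
px=np.array([(64,202),(302,211),(137,207),(229,209),(134,384),(217,387.5),(60,45),(320,60),(66,333),(290,344)])/3+[260,30]
c,d=rays('wrist',px,o); print(c)
H=onplane(c,d,90)[:4]; print(H.round(1)); h=(H[2]+H[3])/2; v=H[0]-H[1]; yaw=np.degrees(np.arctan2(-v[0],v[1])); print('len',np.linalg.norm(v),'hinge',h,'yaw',yaw)
print('far edge',onplane(c,d,108)[6:8].round(1))
x=np.array([np.cos(np.radians(yaw)),np.sin(np.radians(yaw)),0])
for z in (66,70,75,80,85,90):
    T=onplane(c,d,z)[4:6];m=T.mean(0); print(z,m.round(1),'width',np.linalg.norm(T[0]-T[1]).round(1),'r',np.linalg.norm(m-h).round(1),'along',((m-h)@x).round(1),'q',np.arcsin((z-90)/80)+.262)
# triangulate tab mid with scene
cs,ds=rays('scene',[(238.1,163.7),(233.2,179.4)]); dm=(d[4]+d[5])/2; print(tri(c,dm,cs,ds[0]),tri(c,(d[2]+d[3])/2,cs,ds[1]))
```

```text
[ 470.15669247 -253.51769482  480.74544896]
[[ 512.5 -201.    90. ]
 [ 499.7 -305.9   90. ]
 [ 507.6 -233.1   90. ]
 [ 503.2 -273.7   90. ]]
len 105.64706949422852 hinge [ 505.39775288 -253.36142256   90.        ] yaw -6.9804579963747
far edge [[ 571.1 -209.1  108. ]
 [ 556.4 -314.1  108. ]]
66 [ 424.8 -242.3   66. ] width 41.1 r 84.9 along -81.4 q -0.04269265401539746
70 [ 425.2 -242.4   70. ] width 40.7 r 83.4 along -80.9 q 0.009319744857921364
75 [ 425.7 -242.6   75. ] width 40.2 r 81.8 along -80.4 q 0.0733836138245959
80 [ 426.3 -242.7   80. ] width 39.7 r 80.5 along -79.8 q 0.13667216883193462
85 [ 426.8 -242.8   85. ] width 39.2 r 79.4 along -79.3 q 0.19945923820350864
90 [ 427.4 -243.    90. ] width 38.7 r 78.7 along -78.7 q 0.262
(array([ 426.71314926, -243.28267004,   82.78009904]), np.float64(1.019073549890877)) (array([ 505.4541093 , -252.78973361,   87.989038  ]), np.float64(1.1887279504494883))
```

Measured values: hinge (505.4,-253,90), strip length 105.6 against about 104 given, yaw -7°, and tab edge at (426.5,-243,~83), which puts the leaf at q≈0.18. All of this fits the description. Next I tilt the tool and check reach while still high.

Run:
```python
from plan import *
p,Rm=cur()
plan(p,Rm,[((390,-239,180),-7,35,8)])
```

```text
[[[-0.001, -0.002, 0.015], [0, 0.08, 0.0], 1], [[-0.003, -0.002, 0.014], [0, 0.08, 0.0], 1], [[-0.004, -0.001, 0.014], [0, 0.08, 0.0], 1], [[-0.005, -0.002, 0.014], [0, 0.07, 0.01], 1], [[-0.006, -0.001, 0.014], [0, 0.08, 0.0], 1], [[-0.007, -0.001, 0.013], [0, 0.07, 0.01], 1], [[-0.007, -0.002, 0.012], [0, 0.08, 0.0], 1], [[-0.009, -0.001, 0.012], [-0.01, 0.07, 0.01], 1]]
end [ 389.6 -239.2  180.1]
```

carry_out(
  rows=[
    [[-0.001,-0.002,0.015],[0,0.08,0],1],
    [[-0.003,-0.002,0.014],[0,0.08,0],1],
    [[-0.004,-0.001,0.014],[0,0.08,0],1],
    [[-0.005,-0.002,0.014],[0,0.07,0.01],1],
    [[-0.006,-0.001,0.014],[0,0.08,0],1],
    [[-0.007,-0.001,0.013],[0,0.07,0],1],
    [[-0.007,-0.002,0.012],[0,0.08,0],1],
    [[-0.009,-0.001,0.012],[0,0.08,0],1],
    [[0,0,0],[0,0,0],1],
  ],
)

```text
t: 2.9
ee_pos: [390.6, -228.5, 189.5]
orientation: [3.011, -0.128, 0.863]
ft_force: [-1.4, 0.3, -1.2]
width: 0.5
```

Run:
```python
from plan import *
o=readout.get_obs();print(o['qpos'].round(3),o['ee_pos'],R.from_rotvec(o['orientation']).as_matrix().round(3))
plan(*cur(),[((391,-239,54),-7,35,6)])
```

```text
[-0.831  0.051  2.33   0.873  0.505  0.099] [ 390.56039758 -228.53040938  189.46954152] [[ 0.845 -0.08   0.529]
 [-0.076 -0.997 -0.029]
 [ 0.529 -0.016 -0.848]]
[[[-0.012, 0.002, 0.019], [-0.01, 0.01, 0.0], 1], [[-0.012, 0.002, 0.019], [-0.01, 0.01, 0.01], 1], [[-0.012, 0.002, 0.019], [0, 0.01, 0.0], 1], [[-0.012, 0.002, 0.019], [-0.01, 0.01, 0.01], 1], [[-0.013, 0.002, 0.019], [0, 0.01, 0.0], 1], [[-0.012, 0.001, 0.019], [-0.01, 0, 0.01], 1]]
end [ 391.3 -238.9   54.1]
```

carry_out(
  rows=[
    [[-0.008,0.002,0.012],[-0.01,0.01,0],1],
    [[-0.008,0.001,0.012],[0,0.01,0],1],
    [[-0.008,0.002,0.012],[-0.01,0.01,0.01],1],
    [[-0.008,0.001,0.012],[0,0.01,0],1],
    [[-0.008,0.001,0.012],[-0.01,0.01,0.01],1],
    [[-0.008,0.001,0.012],[0,0,0],1],
    [[-0.008,0.001,0.012],[-0.01,0,0.01],1],
    [[0,0,0],[0,0,0],1],
  ],
)

```text
t: 3.57
ee_pos: [392.6, -238.8, 89.6]
orientation: [2.955, -0.188, 0.927]
ft_force: [-0.5, 1.1, -0.2]
width: 0.4
```

Run:
```python
from plan import *
o=readout.get_obs();print(o['qpos'].round(3),o['ee_pos'],R.from_rotvec(o['orientation']).as_matrix().round(3))
plan(*cur(),[((391,-239,54),-7,35,5)])
im=imaging.get_image('wrist');cv2.imwrite('pics/w2.png',im[:,:,::-1])
```

```text
[-0.848  0.351  2.421  1.842  0.401 -0.918] [ 392.5836682  -238.7619272    89.55090577] [[ 0.814 -0.127  0.567]
 [-0.104 -0.992 -0.074]
 [ 0.571  0.001 -0.821]]
[[[-0.004, 0, 0.006], [0, 0, 0.0], 1], [[-0.004, 0, 0.006], [0, 0, 0.0], 1], [[-0.005, 0, 0.005], [0, 0, 0.0], 1], [[-0.004, 0, 0.006], [0, 0, 0.0], 1], [[-0.005, 0, 0.005], [0, 0, 0.0], 1]]
end [ 390.5 -238.5   54. ]
```

View pics/w2.png

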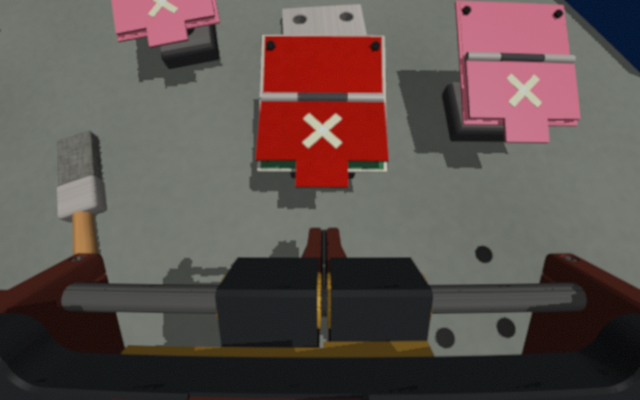

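Run:
```python
from h import *
P=imaging.camera_params('wrist');T=np.linalg.inv(P['T_tool_cam'])
for a in [(0,0,0),(5,0,0),(8,0,0),(10,0,0),(12,0,0),(10,10,0),(10,-10,0),(10,13,-10)]:
    q=T[:3,:3]@np.array(a)+T[:3,3];s=q[:2]/q[2];s=s*(1+P['k1']*(s@s));print(a,(s*P['fx']+[P['cx'],P['cy']]).round(1))
```

```text
(0, 0, 0) [322.8 230.7]
(5, 0, 0) [322.8 224. ]
(8, 0, 0) [322.8 220. ]
(10, 0, 0) [322.8 217.2]
(12, 0, 0) [322.8 214.5]
(10, 10, 0) [337.2 217.2]
(10, -10, 0) [308.4 217.2]
(10, 13, -10) [342.4 222. ]
```

carry_out(
  rows=[
    [[-0.004,0,0.006],[0,0,0],1],
    [[-0.004,0,0.006],[0,0,0],1],
    [[-0.004,0,0.006],[0,0,0],1],
    [[-0.004,0,0.006],[0,0,0],1],
    [[-0.004,0,0.006],[0,0,0],1],
    [[0,0,0],[0,0,0],1],
  ],
)

```text
t: 4.12
ee_pos: [394.0, -239.4, 55.4]
orientation: [2.952, -0.184, 0.931]
ft_force: [-0.8, 0.8, -0.1]
width: 0.4
```

Run:
```python
from plan import *
o=readout.get_obs();print(o['qpos'].round(3),o['ee_pos'],R.from_rotvec(o['orientation']).as_matrix().round(3))
im=imaging.get_image('wrist');cv2.imwrite('pics/w3.png',im[:,:,::-1])
im=imaging.get_image('scene')[120:240,160:320];cv2.imwrite('pics/s3.png',cv2.resize(im[:,:,::-1],None,fx=5,fy=5,interpolation=cv2.INTER_CUBIC))
```

```text
[-0.847  0.466  2.427  2.095  0.451 -1.196] [ 394.03501267 -239.39842253   55.41932362] [[ 0.813 -0.125  0.569]
 [-0.101 -0.992 -0.074]
 [ 0.574  0.003 -0.819]]
```

View pics/w3.png

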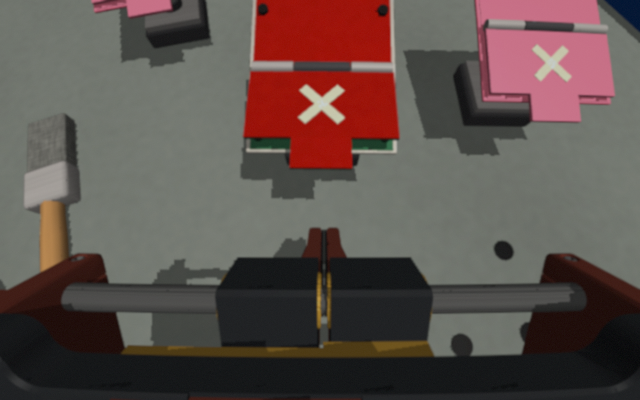

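View pics/s3.png

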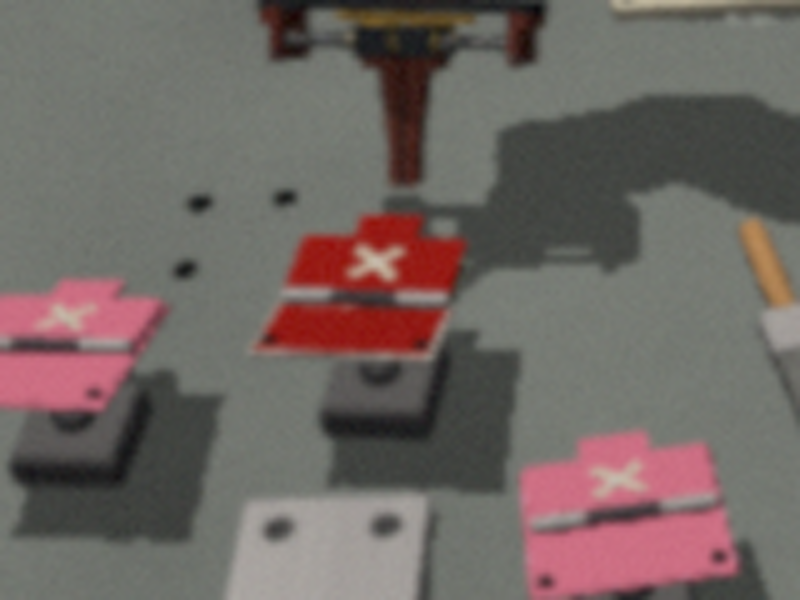

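Run:
```python
import cv2
im=cv2.imread('pics/w3.png')[200:280,270:380];cv2.imwrite('pics/w3c.png',cv2.resize(im,None,fx=6,fy=6,interpolation=cv2.INTER_CUBIC))
```

```text
(no output)
```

View pics/w3c.png

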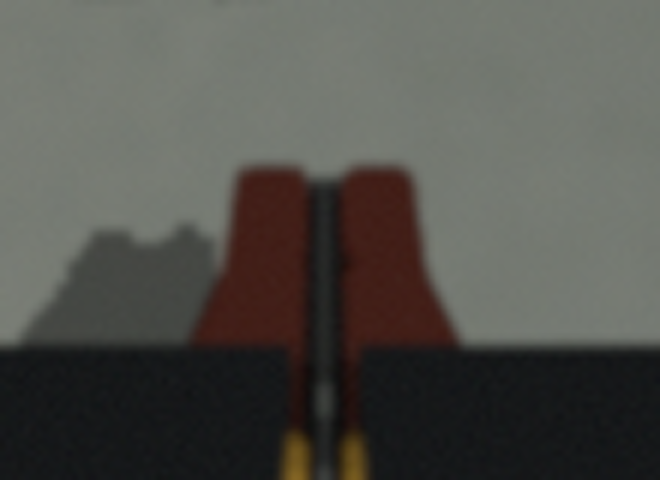

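```bash
cat > arc.py <<'E'
from plan import *
H=np.array([505.4,-253.2,90.]);HD=-7.0;h=5
X0=np.array([np.cos(np.radians(HD)),np.sin(np.radians(HD)),0])
def tcp(X,Z,P):
    a=np.radians(P); X=X-h*np.cos(a); Z=Z-h*np.sin(a)
    return H+X0*X+np.array([0,0,Z])
def wp(X,Z,P,n): return (tcp(X,Z,P),HD,P,n)
def ar(phi,r,P,n): return wp(-r*np.cos(np.radians(phi)),r*np.sin(np.radians(phi)),P,n)
def where():
    o=readout.get_obs();Rm=R.from_rotvec(o['orientation']).as_matrix()
    P=np.degrees(np.arctan2(Rm[2,0],-Rm[2,2]));a=np.radians(P)
    d=o['ee_pos']-H; X=d@X0+h*np.cos(a);Z=d[2]+h*np.sin(a)
    print('t',round(float(o['t']),2),'X',X.round(1),'Z',Z.round(1),'lat',(d@[-X0[1],X0[0],0]).round(1),'P',P.round(1),'phi',np.degrees(np.arctan2(Z,-X)).round(1),'r',np.hypot(X,Z).round(1),'F',o['ft_force'].round(1),'q',o['qpos'].round(2))
E
python3 - <<'E'
from arc import *
where(); plan(*cur(),[wp(-72,-28,35,7)])
E
```

```text
t 4.22 X -108.3 Z -31.2 lat -0.0 P 35.0 phi -16.1 r 112.7 F [ 0.1  0.1 -0.3] q [-0.85  0.46  2.43  2.09  0.45 -1.2 ]
[[[0.005, 0, 0.003], [0, 0, 0.0], 1], [[0.004, 0, 0.003], [0, 0, 0.0], 1], [[0.005, 0, 0.002], [0, 0, 0.0], 1], [[0.004, 0, 0.003], [0, 0, 0.0], 1], [[0.005, 0, 0.002], [0, 0, 0.0], 1], [[0.004, 0, 0.003], [0, 0, 0.0], 1], [[0.005, 0, 0.002], [0.01, 0, 0.0], 1]]
end [ 430.1 -244.1   59.5]
```

carry_out(
  rows=[
    [[0.005,0,0.003],[0,0,0],1],
    [[0.004,0,0.003],[0,0,0],1],
    [[0.005,0,0.002],[0,0,0],1],
    [[0.004,0,0.003],[0,0,0],1],
    [[0.005,0,0.002],[0,0,0],1],
    [[0.004,0,0.003],[0,0,0],1],
    [[0.005,0,0.002],[0,0,0],1],
    [[0,0,0],[0,0,0],1],
  ],
)

```text
t: 4.88
ee_pos: [430.4, -244.4, 59.0]
orientation: [2.95, -0.184, 0.93]
ft_force: [0.3, -0.3, -1.0]
width: 0.5
```

Run:
```python
from arc import *
where(); plan(*cur(),[ar(-10,75,35,3),ar(0,74,35,3),ar(10,73,35,3),ar(20,72,35,3)])
im=imaging.get_image('scene')[120:240,160:320];a=cv2.resize(im[:,:,::-1],(640,480),interpolation=cv2.INTER_CUBIC)
cv2.imwrite('pics/s4.png',a)
im=imaging.get_image('wrist');cv2.imwrite('pics/w4.png',im[:,:,::-1])
```

```text
t 4.88 X -71.4 Z -28.2 lat -0.4 P 35.0 phi -21.5 r 76.7 F [ 0.3 -0.3 -1. ] q [-0.77  0.47  2.37  2.08  0.4  -1.1 ]
[[[0.002, 0, -0.005], [0, 0, 0.0], 1], [[0.002, 0, -0.004], [0, 0, 0.0], 1], [[0.003, 0, -0.005], [0.01, 0, 0.0], 1], [[0.002, 0, -0.004], [0, 0, 0.0], 1], [[0.003, 0, -0.003], [0, 0, 0.0], 1], [[0.002, 0, -0.004], [0, 0, 0.0], 1], [[0.003, 0, -0.003], [0, 0, 0.0], 1], [[0.003, 0, -0.003], [0, 0, 0.0], 1], [[0.003, 0, -0.003], [0, 0, 0.0], 1], [[0.003, 0, -0.002], [0, 0, 0.0], 1], [[0.004, 0, -0.003], [0, 0, 0.0], 1], [[0.003, 0, -0.002], [0, 0, 0.0], 1]]
end [ 433.9 -244.9  111.5]
```

View pics/s4.png

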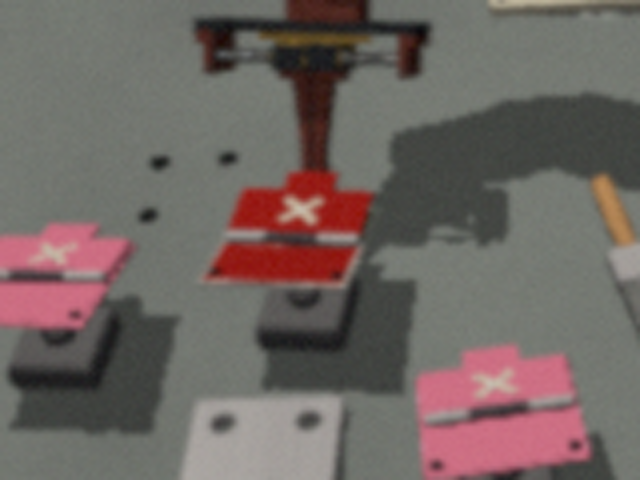

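View pics/w4.png

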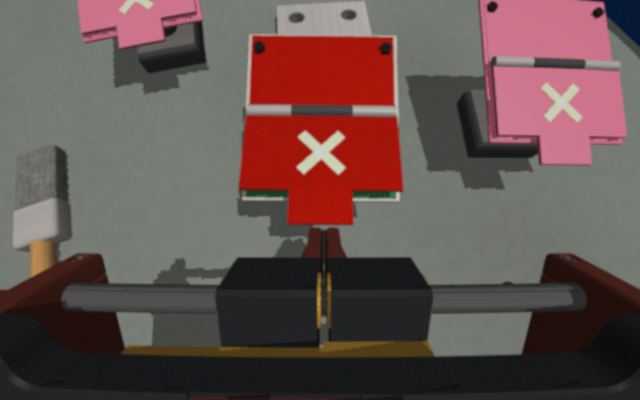

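The tip is only a few mm under the tab edge (tip visible at row 228, edge at row 224), so the fingertip is thinner than I assumed. I'll insert a little more, then lift.

```bash
sed -i 's/;h=5/;h=2/' arc.py
python3 - <<'E'
from arc import *
where(); plan(*cur(),[wp(-67,-26,35,2),ar(-10,69,35,3),ar(0,69,35,3),ar(10,69,35,3)])
E
```

```text
t 4.98 X -75.0 Z -30.3 lat -0.1 P 34.9 phi -22.0 r 80.9 F [ 0.5 -0.3  0.4] q [-0.77  0.47  2.37  2.08  0.4  -1.1 ]
[[[0.004, 0, 0.001], [0, 0, 0.0], 1], [[0.005, 0, 0.0], [0.01, 0, 0.0], 1], [[0.002, 0, -0.004], [0, 0, 0.0], 1], [[0.003, 0, -0.004], [0, 0, 0.0], 1], [[0.002, 0, -0.004], [0, 0, 0.0], 1], [[0.002, 0, -0.003], [0, 0, 0.0], 1], [[0.002, 0, -0.004], [0, 0, 0.0], 1], [[0.002, 0, -0.003], [0, 0, 0.0], 1], [[0.003, 0, -0.003], [0, 0, 0.0], 1], [[0.002, 0, -0.003], [0, 0, 0.0], 1], [[0.003, 0, -0.004], [0, 0, 0.0], 1]]
end [ 436.1 -245.   101.2]
```

carry_out(
  rows=[
    [[0.004,0,0.001],[0,0,0],1],
    [[0.005,0,0],[0,0,0],1],
    [[0.002,0,-0.004],[0,0,0],1],
    [[0.003,0,-0.004],[0,0,0],1],
    [[0.002,0,-0.004],[0,0,0],1],
    [[0.002,0,-0.003],[0,0,0],1],
    [[0.002,0,-0.004],[0,0,0],1],
    [[0.002,0,-0.003],[0,0,0],1],
    [[0.003,0,-0.003],[0,0,0],1],
    [[0.002,0,-0.003],[0,0,0],1],
    [[0.003,0,-0.004],[0,0,0],1],
  ],
)

```text
t: 5.9
ee_pos: [435.7, -244.7, 101.1]
orientation: [2.952, -0.187, 0.928]
ft_force: [-0.2, 0.1, 0.3]
width: 0.6
```

Run:
```python
from arc import *
where(); plan(*cur(),[ar(20,69,35,3),ar(30,69,35,3),ar(40,69,35,3),ar(50,69,35,3)])
im=imaging.get_image('scene')[100:220,160:320];a=cv2.resize(im[:,:,::-1],(640,480),interpolation=cv2.INTER_CUBIC)
cv2.imwrite('pics/s5.png',a)
im=imaging.get_image('wrist');cv2.imwrite('pics/w5.png',im[:,:,::-1])
```

```text
t 5.9 X -68.6 Z 12.3 lat -0.0 P 34.9 phi 10.1 r 69.7 F [-0.2  0.1  0.3] q [-0.76  0.34  2.35  1.75  0.35 -0.73]
[[[0.003, 0, -0.002], [0, 0, 0.0], 1], [[0.003, 0, -0.003], [0, 0, 0.0], 1], [[0.004, 0, -0.002], [0.01, 0, 0.0], 1], [[0.003, 0, -0.002], [0, 0, 0.0], 1], [[0.003, 0, -0.002], [0, 0, 0.0], 1], [[0.004, 0, -0.002], [0, 0, 0.0], 1], [[0.004, 0, -0.001], [0, 0, 0.0], 1], [[0.004, 0, -0.002], [0, 0, 0.0], 1], [[0.003, 0, -0.001], [0, 0, 0.0], 1], [[0.004, 0, -0.001], [0, 0, 0.0], 1], [[0.004, 0, -0.001], [0, 0, 0.0], 1], [[0.004, 0, 0.0], [0, 0, 0.0], 1]]
end [ 459.9 -247.7  141.3]
```

View pics/s5.png

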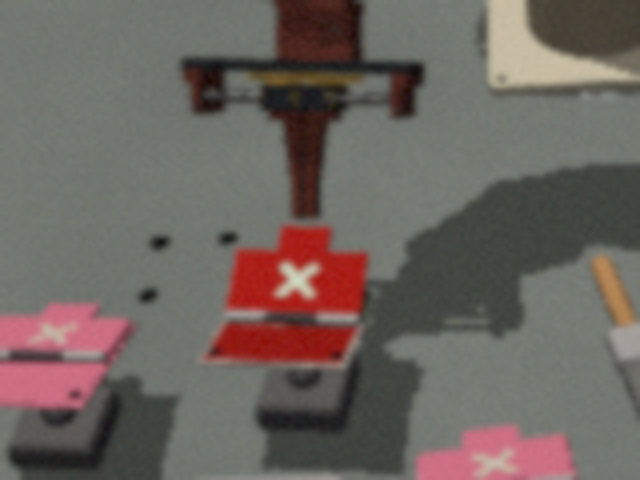

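View pics/w5.png

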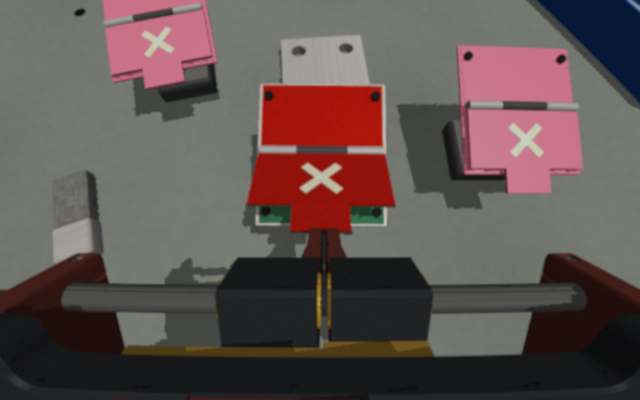

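Run:
```python
import cv2,numpy as np
a=cv2.imread('pics/s5.png')[160:340,200:400];a=cv2.resize(a,(400,360))
b=cv2.imread('pics/w5.png')[180:270,270:370];b=cv2.resize(b,(400,360),interpolation=cv2.INTER_CUBIC)
cv2.imwrite('pics/c5.png',np.hstack([a,b]))
from arc import *
P=imaging.camera_params('scene');Rm=R.from_rotvec(P['rvec']).as_matrix()
def pr(w):
    q=Rm@w+P['tvec'];s=q[:2]/q[2];s=s*(1+P['k1']*(s@s));s=s*P['fx']+[P['cx'],P['cy']];return ((s-[160,100])*4).round(0)
o=readout.get_obs();print('tcp in s5',pr(o['ee_pos']),'hinge',pr(H))
for q in (.18,.3,.4,.5,.6,.7): print(q,pr(H+X0*-80*np.cos(q-.262)+np.array([0,0,80*np.sin(q-.262)])))
```

```text
tcp in s5 [306. 244.] hinge [291. 316.]
0.18 [313. 254.]
0.3 [311. 244.]
0.4 [309. 237.]
0.5 [307. 231.]
0.6 [305. 225.]
0.7 [303. 220.]
```

View pics/c5.png

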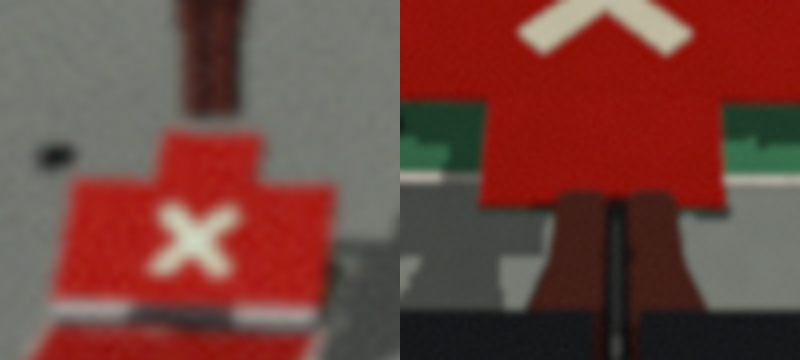

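Run:
```python
import cv2,numpy as np
from arc import *
P=imaging.camera_params('scene');Rm=R.from_rotvec(P['rvec']).as_matrix()
def pr(w):
    q=Rm@w+P['tvec'];s=q[:2]/q[2];s=s*(1+P['k1']*(s@s));return s*P['fx']+[P['cx'],P['cy']]
p=np.array([394,-239.4,55.4]);z=np.array([.569,-.074,-.819])
for k in (0,-10,-20,-30): print(k,((pr(p+k*z)-[160,120])*5).round(0))
a=cv2.imread('pics/s3.png')[30:250,330:500];cv2.imwrite('pics/c3.png',cv2.resize(a,None,fx=2.5,fy=2.5))
```

```text
0 [407. 217.]
-10 [407. 202.]
-20 [407. 187.]
-30 [407. 171.]
```

View pics/c3.png

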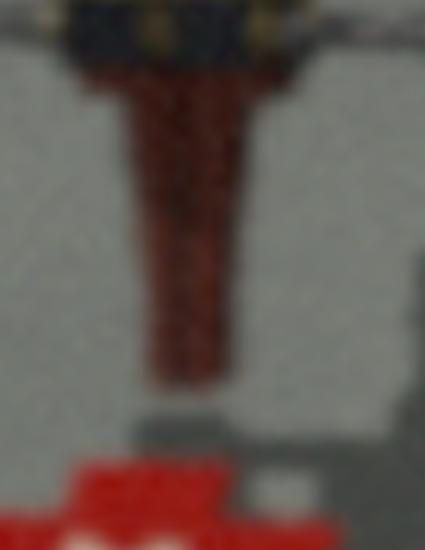

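The leaf has lifted to q≈0.6. The tab edge projects to s5 row 225–226 for q=0.6, which matches. The rendered finger ends about 20 mm short of the TCP, but the lift agrees with contact out to the TCP. I'll continue the arc.

carry_out(
  rows=[
    [[0.003,0,-0.002],[0,0,0],1],
    [[0.003,0,-0.003],[0,0,0],1],
    [[0.004,0,-0.002],[0,0,0],1],
    [[0.003,0,-0.002],[0,0,0],1],
    [[0.003,0,-0.002],[0,0,0],1],
    [[0.004,0,-0.002],[0,0,0],1],
    [[0.004,0,-0.001],[0,0,0],1],
    [[0.004,0,-0.002],[0,0,0],1],
    [[0.003,0,-0.001],[0,0,0],1],
    [[0.004,0,-0.001],[0,0,0],1],
    [[0.004,0,-0.001],[0,0,0],1],
    [[0.004,0,0],[0,0,0],1],
  ],
)

```text
t: 7.0
ee_pos: [460.1, -247.6, 141.3]
orientation: [2.952, -0.186, 0.928]
ft_force: [-0.3, 0.2, -0.7]
width: 0.6
```

```bash
cat > look.py <<'E'
from arc import *
def look(k):
    a=imaging.get_image('scene')[90:210,160:300];a=cv2.resize(a[:,:,::-1],(420,360),interpolation=cv2.INTER_CUBIC)
    b=imaging.get_image('wrist')[:,:,::-1];b=cv2.resize(b[20:300,170:470],(380,360))
    cv2.imwrite(f'pics/l{k}.png',np.hstack([a,b]))
E
python3 - <<'E'
from look import *
where(); plan(*cur(),[ar(60,69,35,3),ar(70,69,34,3),ar(80,69,33,3),ar(90,69,32,3)]);look(6)
E
```

```text
t 7.0 X -44.0 Z 52.4 lat 0.1 P 34.9 phi 50.0 r 68.5 F [-0.3  0.2 -0.7] q [-0.72  0.26  2.29  1.36  0.33 -0.29]
[[[0.004, 0, 0.0], [0, 0, 0.0], 1], [[0.004, 0, 0.0], [0, 0, 0.0], 1], [[0.004, 0, -0.001], [0.01, 0, 0.0], 1], [[0.004, 0, 0.001], [0, -0.01, 0.0], 1], [[0.004, 0, 0.001], [0, 0, 0.0], 1], [[0.004, 0, 0.0], [0, -0.01, 0.0], 1], [[0.004, 0, 0.001], [0, 0, 0.0], 1], [[0.004, 0, 0.002], [0, -0.01, 0.0], 1], [[0.003, 0, 0.001], [0, 0, 0.0], 1], [[0.004, 0, 0.002], [0, -0.01, 0.0], 1], [[0.003, 0, 0.002], [0, -0.01, 0.0], 1], [[0.004, 0, 0.002], [0, 0, 0.0], 1]]
end [ 503.9 -253.   157.8]
```

View pics/l6.png

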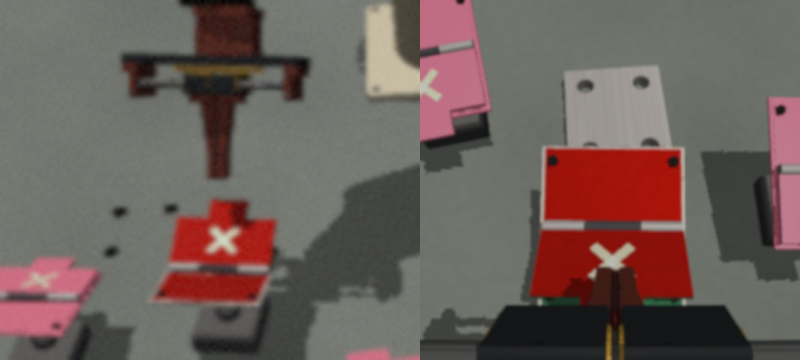

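The wrist view shows the finger has passed above the leaf, which stayed at about q≈0.6 after slipping. So the physical finger really ends short of the reported TCP. I'll solve for the true tip corner from the two views at the s3/w3 pose.

```bash
python3 - <<'E'
from arc import *
P=imaging.camera_params('scene');Rm=R.from_rotvec(P['rvec']).as_matrix()
p=np.array([394,-239.4,55.4]);Rt=R.from_rotvec([2.952,-.184,.931]).as_matrix()
def prS(a):
    q=Rm@(p+Rt@a)+P['tvec'];s=q[:2]/q[2];s=s*(1+P['k1']*(s@s));return s*P['fx']+[P['cx'],P['cy']]
W=imaging.camera_params('wrist');T=np.linalg.inv(W['T_tool_cam'])
def prW(a):
    q=T[:3,:3]@a+T[:3,3];s=q[:2]/q[2];s=s*(1+W['k1']*(s@s));return s*W['fx']+[W['cx'],W['cy']]
for h_ in (-2,0,2,5,8,10,12):
    for z in (0,-5,-10,-15,-20,-25):
        a=np.array([h_,0,z]);
        if abs(prW(a)[1]-228)<3: print(h_,z,'wrist',prW(a)[1].round(1),'scene',prS(a)[1].round(1), prS(np.array([-h_,0,z]))[1].round(1))
print('scene seen 156.8')
# current
where()
E
python3 - <<'E'
import cv2
b=cv2.imread('pics/l6.png')[:,420:]
cv2.imwrite('pics/l6c.png',cv2.resize(b[190:360,60:330],None,fx=2.9,fy=2.9))
E
```

```text
0 0 wrist 230.7 scene 163.4 163.4
2 0 wrist 228.0 scene 163.4 163.3
2 -5 wrist 230.6 scene 161.9 161.8
5 -5 wrist 226.5 scene 162.0 161.7
5 -10 wrist 229.1 scene 160.5 160.2
8 -15 wrist 227.5 scene 159.1 158.6
8 -20 wrist 230.3 scene 157.5 157.1
10 -20 wrist 227.3 scene 157.6 157.0
10 -25 wrist 230.2 scene 156.1 155.5
12 -25 wrist 227.1 scene 156.1 155.5
scene seen 156.8
t 7.1 X -43.5 Z 52.7 lat -0.2 P 35.0 phi 50.5 r 68.3 F [-0.8  0.2 -0.6] q [-0.72  0.26  2.29  1.37  0.33 -0.29]
```

View pics/l6c.png

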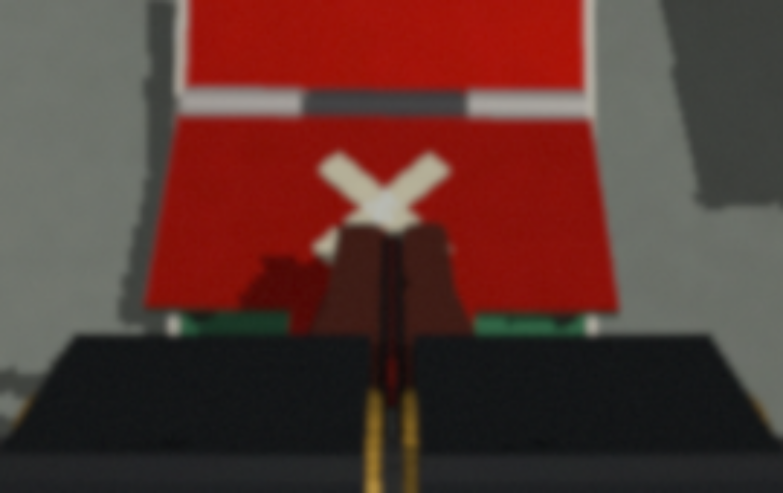

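The tip corner solves to tool z≈-21 mm, x≈+10 mm, consistent in both views. The leaf now rests at q≈0.58. I'll use this true tip, back off over the tab, go down and insert properly.

```bash
python3 - <<'E'
s=open('arc.py').read()
s=s.replace(';h=2',';h=10;L=20')
s=s.replace("X=X-h*np.cos(a); Z=Z-h*np.sin(a)","X=X-h*np.cos(a)+L*np.sin(a); Z=Z-h*np.sin(a)-L*np.cos(a)")
s=s.replace("X=d@X0+h*np.cos(a);Z=d[2]+h*np.sin(a)","X=d@X0+h*np.cos(a)-L*np.sin(a);Z=d[2]+h*np.sin(a)+L*np.cos(a)")
open('arc.py','w').write(s)
E
python3 - <<'E'
from arc import *
where(); plan(*cur(),[wp(-105,65,35,5),wp(-105,0,35,6)])
E
```

```text
t 7.1 X -48.4 Z 73.7 lat -0.2 P 35.0 phi 56.7 r 88.2 F [-0.8  0.2 -0.6] q [-0.72  0.26  2.29  1.37  0.33 -0.29]
[[[-0.01, 0, -0.005], [0, 0, 0.0], 1], [[-0.01, 0, -0.005], [0, 0, 0.0], 1], [[-0.01, 0, -0.005], [0, 0, 0.0], 1], [[-0.011, 0, -0.005], [0, 0, 0.0], 1], [[-0.01, 0, -0.005], [0.01, 0, 0.0], 1], [[-0.006, 0, 0.009], [0, 0, 0.0], 1], [[-0.006, 0, 0.009], [0, 0, 0.0], 1], [[-0.006, 0, 0.009], [0, 0, 0.0], 1], [[-0.007, 0, 0.009], [0, 0, 0.0], 1], [[-0.006, 0, 0.008], [0, 0, 0.0], 1], [[-0.007, 0, 0.009], [0, 0, 0.0], 1]]
end [ 404.2 -240.5   67.6]
```

carry_out(
  rows=[
    [[-0.01,0,-0.005],[0,0,0],1],
    [[-0.01,0,-0.005],[0,0,0],1],
    [[-0.01,0,-0.005],[0,0,0],1],
    [[-0.011,0,-0.005],[0,0,0],1],
    [[-0.01,0,-0.005],[0,0,0],1],
    [[-0.006,0,0.009],[0,0,0],1],
    [[-0.006,0,0.009],[0,0,0],1],
    [[-0.006,0,0.009],[0,0,0],1],
    [[-0.007,0,0.009],[0,0,0],1],
    [[-0.006,0,0.008],[0,0,0],1],
    [[-0.007,0,0.009],[0,0,0],1],
    [[0,0,0],[0,0,0],1],
  ],
)

```text
t: 8.1
ee_pos: [402.6, -240.2, 65.5]
orientation: [2.954, -0.188, 0.925]
ft_force: [-0.5, 0.4, 0.8]
width: 0.7
```

Run:
```python
from look import *
where(); plan(*cur(),[wp(-66,0,35,8)]);look(7)
```

```text
t 8.1 X -106.8 Z -2.4 lat 0.4 P 34.8 phi -1.3 r 106.9 F [-0.5  0.4  0.8] q [-0.82  0.43  2.41  2.03  0.42 -1.1 ]
[[[0.004, 0, 0.003], [0, 0, 0.0], 1], [[0.004, 0, 0.003], [0, 0, 0.0], 1], [[0.004, 0, 0.003], [0, 0, 0.0], 1], [[0.005, 0, 0.002], [0, 0, 0.0], 1], [[0.004, 0, 0.003], [0, 0, 0.0], 1], [[0.005, 0, 0.002], [0, 0, 0.0], 1], [[0.004, 0, 0.003], [0, 0, 0.0], 1], [[0.005, 0, 0.002], [0.01, 0, 0.0], 1]]
end [ 443.  -245.4   68.2]
```

View pics/l7.png

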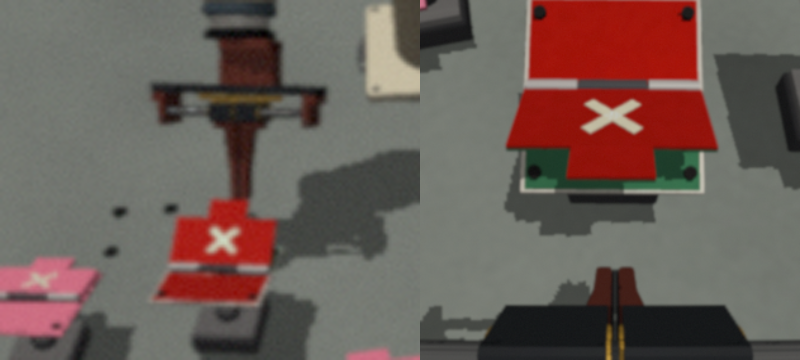

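The leaf is raised with green showing beneath it, and the finger is clear in front and below. Now I insert.

carry_out(
  rows=[
    [[0.004,0,0.003],[0,0,0],1],
    [[0.004,0,0.003],[0,0,0],1],
    [[0.004,0,0.003],[0,0,0],1],
    [[0.005,0,0.002],[0,0,0],1],
    [[0.004,0,0.003],[0,0,0],1],
    [[0.005,0,0.002],[0,0,0],1],
    [[0.004,0,0.003],[0,0,0],1],
    [[0.005,0,0.002],[0,0,0],1],
    [[0,0,0],[0,0,0],1],
  ],
)

```text
t: 8.95
ee_pos: [445.3, -246.3, 70.7]
orientation: [2.95, -0.184, 0.93]
ft_force: [0.3, 0.0, 0.5]
width: 0.8
```

Run:
```python
from look import *
where(); plan(*cur(),[ar(10,66,35,3),ar(20,66,35,3),ar(30,66,35,3),ar(40,66,35,3)]);look(8)
```

```text
t 8.95 X -63.7 Z 2.8 lat -0.5 P 35.0 phi 2.6 r 63.8 F [0.3 0.  0.5] q [-0.75  0.44  2.34  1.99  0.37 -0.98]
[[[0.001, 0, -0.003], [0, 0, 0.0], 1], [[0.001, 0, -0.002], [0, 0, 0.0], 1], [[0.002, 0, -0.003], [0.01, 0, 0.0], 1], [[0.003, 0, -0.002], [0, 0, 0.0], 1], [[0.003, 0, -0.003], [0, 0, 0.0], 1], [[0.003, 0, -0.002], [0, 0, 0.0], 1], [[0.003, 0, -0.002], [0, 0, 0.0], 1], [[0.003, 0, -0.002], [0, 0, 0.0], 1], [[0.004, 0, -0.002], [0, 0, 0.0], 1], [[0.003, 0, -0.001], [0, 0, 0.0], 1], [[0.004, 0, -0.001], [0, 0, 0.0], 1], [[0.003, -0.001, -0.002], [0, 0, 0.0], 1]]
end [ 458.  -246.9  110.1]
```

View pics/l8.png

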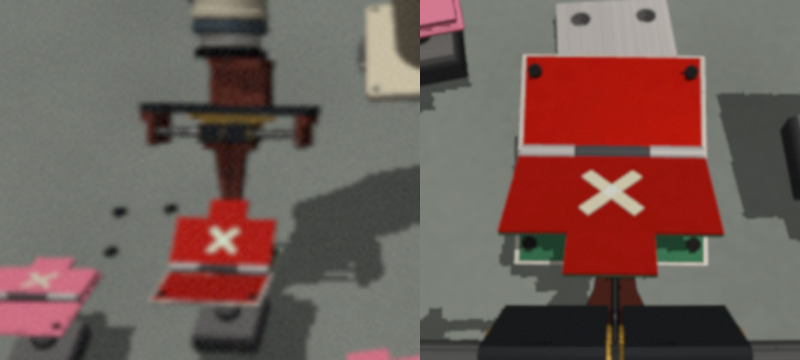

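Now the tip is hidden under the tab in both views. I'll lift along the arc.

carry_out(
  rows=[
    [[0.001,0,-0.003],[0,0,0],1],
    [[0.001,0,-0.002],[0,0,0],1],
    [[0.002,0,-0.003],[0,0,0],1],
    [[0.003,0,-0.002],[0,0,0],1],
    [[0.003,0,-0.003],[0,0,0],1],
    [[0.003,0,-0.002],[0,0,0],1],
    [[0.003,0,-0.002],[0,0,0],1],
    [[0.003,0,-0.002],[0,0,0],1],
    [[0.004,0,-0.002],[0,0,0],1],
    [[0.003,0,-0.001],[0,0,0],1],
    [[0.004,0,-0.001],[0,0,0],1],
    [[0.003,0,-0.002],[0,0,0],1],
  ],
)

```text
t: 10.05
ee_pos: [456.1, -247.3, 109.7]
orientation: [2.952, -0.187, 0.927]
ft_force: [-1.4, 0.2, -0.6]
width: 0.3
```

Run:
```python
from look import *
where(); plan(*cur(),[ar(50,66,35,3),ar(60,66,35,3),ar(70,66,35,3),ar(80,66,35,3)]);look(9)
```

```text
t 10.05 X -52.9 Z 41.8 lat -0.1 P 34.9 phi 38.3 r 67.4 F [-1.4  0.2 -0.6] q [-0.73  0.34  2.31  1.65  0.33 -0.6 ]
[[[0.005, 0, 0.0], [0, 0, 0.0], 1], [[0.004, 0, -0.001], [0, 0, 0.0], 1], [[0.005, 0, 0.0], [0.01, 0, 0.0], 1], [[0.004, 0, 0.0], [0, 0, 0.0], 1], [[0.004, 0, 0.0], [0, 0, 0.0], 1], [[0.003, 0, 0.0], [0, 0, 0.0], 1], [[0.004, 0, 0.001], [0, 0, 0.0], 1], [[0.004, 0, 0.0], [0, 0, 0.0], 1], [[0.004, 0, 0.001], [0, 0, 0.0], 1], [[0.003, 0, 0.001], [0, 0, 0.0], 1], [[0.004, 0, 0.001], [0, 0, 0.0], 1], [[0.003, 0, 0.002], [0, 0, 0.0], 1]]
end [ 497.1 -252.4  132.5]
```

View pics/l9.png

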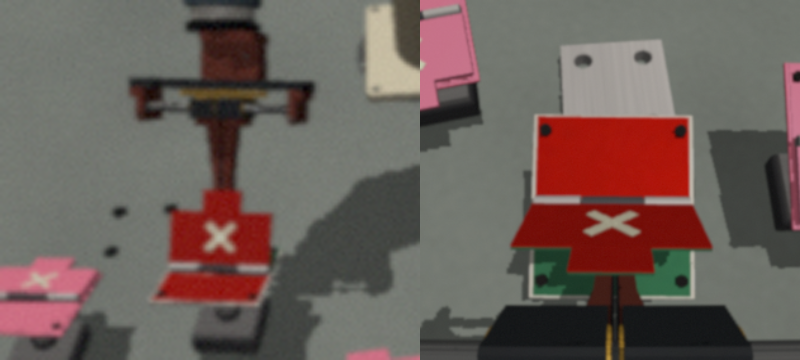

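The leaf is following, now at about 40°.

carry_out(
  rows=[
    [[0.005,0,0],[0,0,0],1],
    [[0.004,0,-0.001],[0,0,0],1],
    [[0.005,0,0],[0,0,0],1],
    [[0.004,0,0],[0,0,0],1],
    [[0.004,0,0],[0,0,0],1],
    [[0.003,0,0],[0,0,0],1],
    [[0.004,0,0.001],[0,0,0],1],
    [[0.004,0,0],[0,0,0],1],
    [[0.004,0,0.001],[0,0,0],1],
    [[0.003,0,0.001],[0,0,0],1],
    [[0.004,0,0.001],[0,0,0],1],
    [[0.003,0,0.002],[0,0,0],1],
  ],
)

```text
t: 11.15
ee_pos: [497.8, -252.6, 132.6]
orientation: [2.951, -0.186, 0.929]
ft_force: [-1.4, 0.9, 0.4]
width: 0.4
```

Run:
```python
from look import *
where(); plan(*cur(),[ar(90,66,33,3),ar(100,66,30,3),ar(110,66,27,3),ar(120,66,24,3)]);look(10)
```

```text
t 11.15 X -10.9 Z 64.7 lat -0.3 P 34.9 phi 80.4 r 65.6 F [-1.4  0.9  0.4] q [-0.66  0.32  2.23  1.38  0.3  -0.26]
[[[0.003, 0, 0.002], [0, -0.01, 0.0], 1], [[0.003, 0, 0.001], [0, -0.01, 0.0], 1], [[0.003, 0, 0.002], [0.01, -0.01, 0.0], 1], [[0.003, 0, 0.002], [0, -0.02, 0.0], 1], [[0.003, 0, 0.002], [0, -0.02, 0.0], 1], [[0.002, 0, 0.002], [0, -0.02, 0.0], 1], [[0.002, 0, 0.003], [0, -0.02, 0.0], 1], [[0.003, 0, 0.002], [0, -0.01, 0.0], 1], [[0.002, 0, 0.003], [0, -0.02, 0.0], 1], [[0.002, 0, 0.003], [0, -0.02, 0.0], 1], [[0.002, 0, 0.002], [0, -0.02, 0.0], 1], [[0.003, 0, 0.003], [0, -0.01, 0.0], 1]]
end [ 537.5 -257.4  124.9]
```

View pics/l10.png

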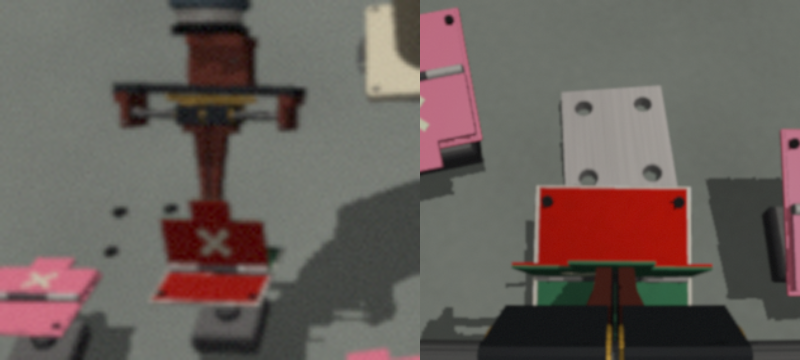

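The leaf is nearly upright (edge-on in the wrist view). I'll continue over.

carry_out(
  rows=[
    [[0.003,0,0.002],[0,-0.01,0],1],
    [[0.003,0,0.001],[0,-0.01,0],1],
    [[0.003,0,0.002],[0,-0.01,0],1],
    [[0.003,0,0.002],[0,-0.02,0],1],
    [[0.003,0,0.002],[0,-0.02,0],1],
    [[0.002,0,0.002],[0,-0.02,0],1],
    [[0.002,0,0.003],[0,-0.02,0],1],
    [[0.003,0,0.002],[0,-0.01,0],1],
    [[0.002,0,0.003],[0,-0.02,0],1],
    [[0.002,0,0.003],[0,-0.02,0],1],
    [[0.002,0,0.002],[0,-0.02,0],1],
    [[0.003,0,0.003],[0,-0.01,0],1],
  ],
)

```text
t: 12.25
ee_pos: [537.4, -257.5, 124.7]
orientation: [3.038, -0.191, 0.645]
ft_force: [-2.4, 0.2, -0.2]
width: 0.1
```

Run:
```python
from look import *
where(); plan(*cur(),[ar(130,66,20,3),ar(140,66,16,3),ar(150,66,13,4)]);look(11)
```

```text
t 12.25 X 33.3 Z 57.1 lat -0.4 P 24.0 phi 120.2 r 66.1 F [-2.4  0.2 -0.2] q [-0.56  0.37  2.04  0.46  0.39  0.74]
[[[0.001, 0, 0.003], [0, -0.02, 0.0], 1], [[0.002, 0, 0.003], [0, -0.02, 0.0], 1], [[0.002, 0, 0.003], [0.01, -0.03, 0.0], 1], [[0.001, 0, 0.003], [0, -0.02, 0.0], 1], [[0.001, 0, 0.003], [0, -0.02, 0.0], 1], [[0.001, 0, 0.003], [0, -0.03, 0.0], 1], [[0.001, 0, 0.003], [0, -0.01, 0.0], 1], [[0.001, 0, 0.003], [0, -0.01, 0.0], 1], [[0.001, 0, 0.002], [0, -0.02, 0.0], 1], [[0, 0, 0.003], [-0.01, -0.01, 0.0], 1]]
end [ 556.8 -259.8  101. ]
```

View pics/l11.png

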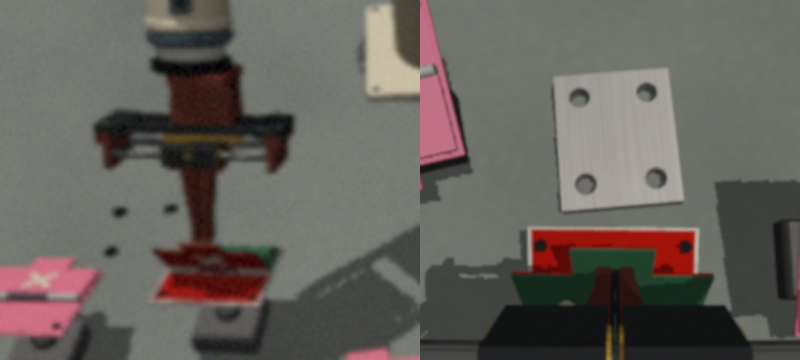

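carry_out(
  rows=[
    [[0.001,0,0.003],[0,-0.02,0],1],
    [[0.002,0,0.003],[0,-0.02,0],1],
    [[0.002,0,0.003],[0,-0.03,0],1],
    [[0.001,0,0.003],[0,-0.02,0],1],
    [[0.001,0,0.003],[0,-0.02,0],1],
    [[0.001,0,0.003],[0,-0.03,0],1],
    [[0.001,0,0.003],[0,-0.01,0],1],
    [[0.001,0,0.003],[0,-0.01,0],1],
    [[0.001,0,0.002],[0,-0.02,0],1],
    [[0,0,0.003],[0,-0.01,0],1],
    [[0,0,0],[0,0,0],1],
  ],
)

```text
t: 13.27
ee_pos: [557.2, -260.2, 100.7]
orientation: [3.096, -0.196, 0.356]
ft_force: [-0.0, -0.1, 0.4]
width: 0.5
```

Run:
```python
from look import *
where(); plan(*cur(),[wp(64,25,12,5)]);look(12)
```

```text
t 13.27 X 57.5 Z 32.5 lat -0.6 P 13.2 phi 150.5 r 66.0 F [-0.  -0.1  0.4] q [-0.5   0.46  1.88  0.14  0.59  1.09]
[[[0.001, 0, 0.002], [0, 0, 0.0], 1], [[0.001, 0, 0.002], [0, -0.01, 0.0], 1], [[0.001, 0, 0.002], [0, 0, 0.0], 1], [[0.001, 0, 0.001], [0, -0.01, 0.0], 1], [[0, -0.001, 0.002], [0, 0, 0.0], 1]]
end [ 563.2 -260.    92.8]
```

View pics/l12.png

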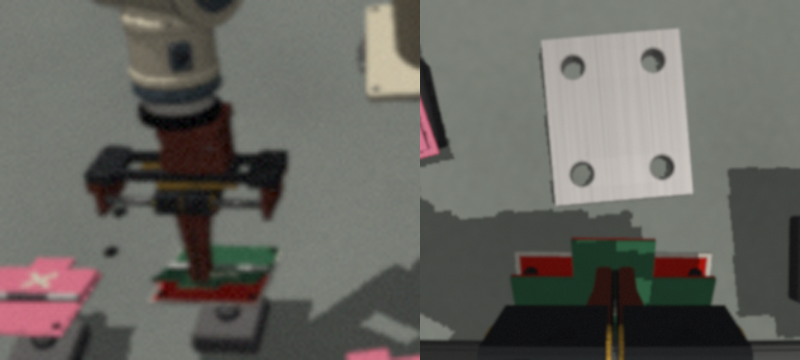

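carry_out(
  rows=[
    [[0.001,0,0.002],[0,0,0],1],
    [[0.001,0,0.002],[0,0,0],1],
    [[0.001,0,0.002],[0,0,0],1],
    [[0.001,0,0.001],[0,0,0],1],
    [[0,0,0.001],[0,0,0],1],
    [[0,0,0],[0,0,0],1],
  ],
)

```text
t: 13.87
ee_pos: [562.7, -261.0, 94.1]
orientation: [3.096, -0.196, 0.357]
ft_force: [0.1, 0.3, -1.3]
width: 0.8
```

carry_out(
  rows=[
    [[0,0,0.001],[0,0,0],1],
    [[0,0,0.001],[0,0,0],1],
    [[0,0,0],[0,0,0],1],
  ],
)

```text
t: 14.12
ee_pos: [563.2, -261.1, 92.3]
orientation: [3.096, -0.196, 0.358]
ft_force: [0.1, -0.4, 0.0]
width: 0.3
```

Run:
```python
from look import *
where(); look(13)
```

```text
t 14.12 X 63.5 Z 24.0 lat -0.8 P 13.2 phi 159.3 r 67.9 F [ 0.1 -0.4  0. ] q [-0.49  0.48  1.87  0.14  0.57  1.09]
```

View pics/l13.png

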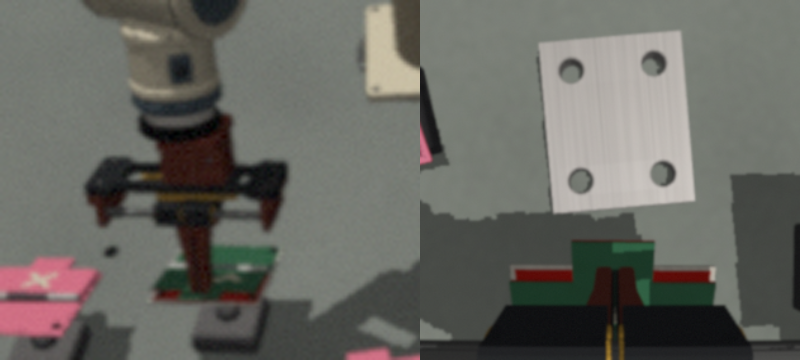

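carry_out(
  rows=[
    [[0,0,0.001],[0,0,0],1],
    [[0,0,0.001],[0,0,0],1],
    [[0,0,0],[0,0,0],1],
  ],
)

```text
t: 14.47
ee_pos: [563.5, -261.2, 90.2]
orientation: [3.096, -0.196, 0.357]
ft_force: [-0.5, -0.6, 0.3]
width: 0.3
```

carry_out(
  rows=[
    [[0,0,0.001],[0,0,0],1],
    [[0,0,0],[0,0,0],1],
  ],
)

```text
t: 14.63
ee_pos: [563.7, -261.2, 89.3]
orientation: [3.096, -0.196, 0.357]
ft_force: [0.2, 0.1, 0.7]
width: 0.6
```

Run:
```python
from look import *
where(); look(14)
```

```text
t 14.63 X 64.0 Z 21.0 lat -0.8 P 13.2 phi 161.8 r 67.4 F [0.2 0.1 0.7] q [-0.49  0.49  1.87  0.15  0.57  1.09]
```

View pics/l14.png

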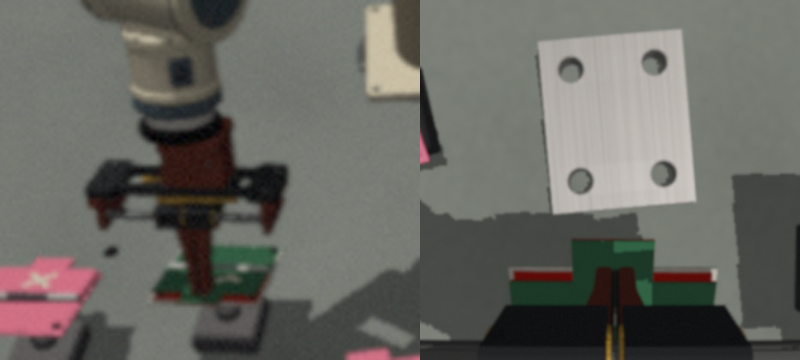

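carry_out(
  rows=[
    [[0,0,0.001],[0,0,0],1],
    [[0,0,0],[0,0,0],1],
  ],
)

```text
t: 14.9
ee_pos: [563.9, -261.2, 88.3]
orientation: [3.096, -0.196, 0.357]
ft_force: [-0.0, 0.2, 0.7]
width: 0.6
```

carry_out(
  rows=[
    [[0,0,0.001],[0,0,0],1],
    [[0,0,0],[0,0,0],1],
  ],
)

```text
t: 15.07
ee_pos: [564.1, -261.2, 87.3]
orientation: [3.096, -0.196, 0.357]
ft_force: [0.3, 0.7, 0.9]
width: 0.6
```

carry_out(
  rows=[
    [[0,0,0.001],[0,0,0],1],
    [[0,0,0],[0,0,0],1],
  ],
)

```text
t: 15.23
ee_pos: [564.4, -261.3, 86.4]
orientation: [3.096, -0.196, 0.357]
ft_force: [0.4, -0.0, 0.1]
width: 0.3
```

carry_out(
  rows=[
    [[0,0,0.001],[0,0,0],1],
    [[0,0,0],[0,0,0],1],
  ],
)

```text
t: 15.4
ee_pos: [564.6, -261.3, 85.7]
orientation: [3.096, -0.196, 0.357]
ft_force: [-2.8, 1.0, 4.2]
width: 0.5
```

Run:
```python
from look import *
where(); look(15)
```

```text
t 15.4 X 64.9 Z 17.4 lat -0.8 P 13.2 phi 165.0 r 67.2 F [-2.8  1.   4.2] q [-0.49  0.49  1.87  0.15  0.56  1.09]
```

View pics/l15.png

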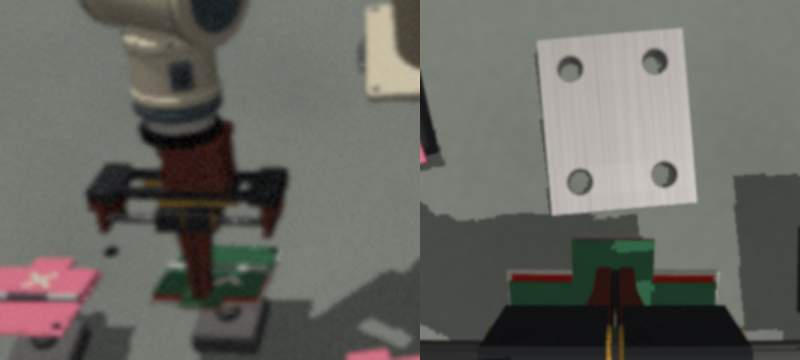

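Contact force is 5 N at phi 165°, which is the stop. I'll retreat straight back along the tool.

carry_out(
  rows=[
    [[0,0,-0.002],[0,0,0],1],
    [[0,0,-0.004],[0,0,0],1],
    [[0,0,-0.01],[0,0,0],1],
    [[0,0,-0.02],[0,0,0],1],
    [[0,0,-0.03],[0,0,0],1],
    [[0,0,-0.03],[0,0,0],1],
    [[-0.02,0,-0.03],[0,0,0],1],
    [[-0.03,0,-0.02],[0,0,0],1],
    [[-0.03,0,-0.02],[0,0,0],1],
    [[-0.03,0,-0.01],[0,0,0],1],
    [[-0.03,0,0],[0,0,0],1],
    [[0,0,0],[0,0,0],1],
  ],
)

```text
t: 16.5
ee_pos: [384.6, -236.3, 224.3]
orientation: [3.098, -0.198, 0.353]
ft_force: [-1.6, 0.9, -0.9]
width: 0.8
```

Run:
```python
from look import *
where()
o=readout.get_obs();w=imaging.get_image('wrist');cv2.imwrite('pics/w16.png',w[:,:,::-1])
s=imaging.get_image('scene');cv2.imwrite('pics/s16.png',s[:,:,::-1])
t=imaging.get_image('top');cv2.imwrite('pics/t16.png',t[:,:,::-1])
a=cv2.resize(s[140:240,180:280,::-1],(400,400),interpolation=cv2.INTER_CUBIC)
b=cv2.resize(w[0:240,200:440,::-1],(400,400),interpolation=cv2.INTER_CUBIC)
cv2.imwrite('pics/l16.png',np.hstack([a,b]))
for n,i0,i1 in (('top',cv2.imread('pics/top0.png'),t[:,:,::-1]),('scene',cv2.imread('pics/scene0.png'),s[:,:,::-1])):
    d=cv2.absdiff(i0,i1).max(2);cv2.imwrite(f'pics/d_{n}.png',np.clip(d*3.,0,255).astype(np.uint8))
```

```text
t 16.5 X -116.7 Z 156.1 lat 2.1 P 13.0 phi 53.2 r 194.9 F [-1.6  0.9 -0.9] q [-0.66  0.03  2.11  0.16  0.8   0.94]
```

View pics/l16.png

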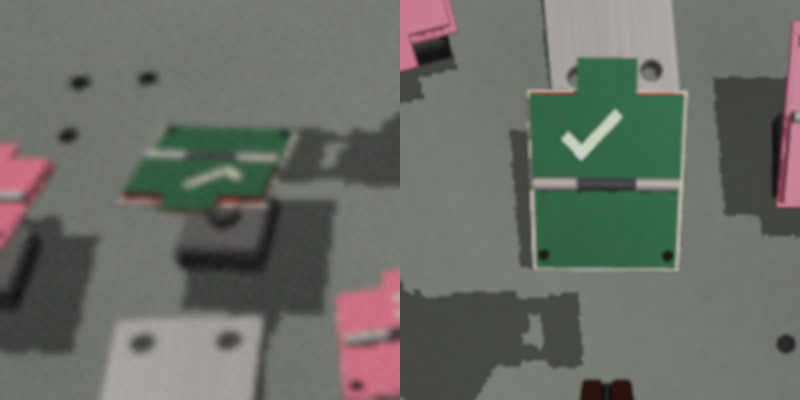

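View pics/s16.png

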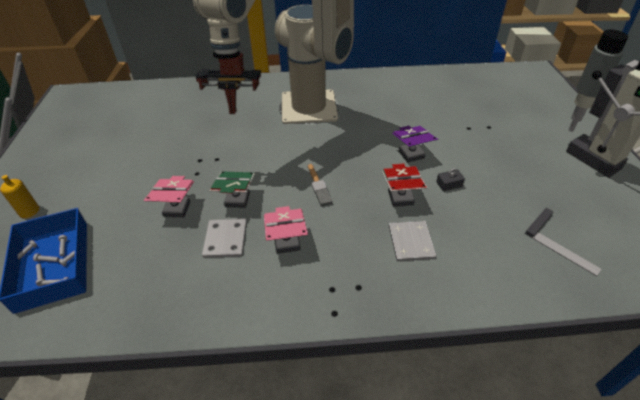

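View pics/d_scene.png

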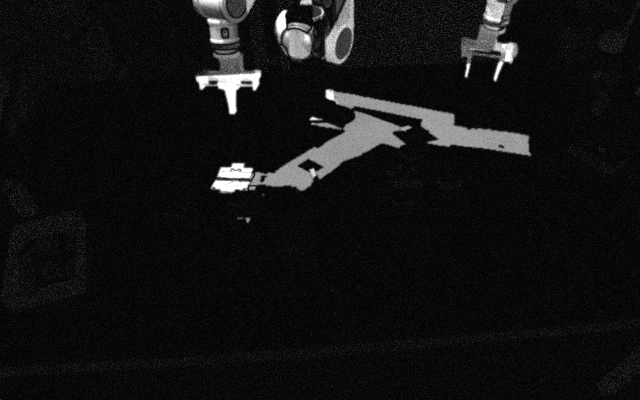

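Run:
```python
from arc import *
P=imaging.camera_params('wrist');o=readout.get_obs();T=np.asarray(P['T_tool_cam']);Rt=R.from_rotvec(o['orientation']).as_matrix()
def pr(w):
    q=T[:3,:3].T@(Rt.T@(w-o['ee_pos'])-T[:3,3]);s=q[:2]/q[2];s=s*(1+P['k1']*(s@s));return s*P['fx']+[P['cx'],P['cy']]
print('hinge',pr(H).round(1),'seen ~(324,110.5)')
for q in (2.9,2.96,3.02,3.08,3.14): print(q,pr(H-X0*80*np.cos(q-.262)+np.array([0,0,80*np.sin(q-.262)])).round(1))
print('seen tab row 34.8'); where()
```

```text
hinge [322.  117.1] seen ~(324,110.5)
2.9 [321.6  40.1]
2.96 [321.6  40.3]
3.02 [321.6  40.7]
3.08 [321.6  41.4]
3.14 [321.6  42.4]
seen tab row 34.8
t 16.65 X -110.9 Z 157.7 lat 0.2 P 13.3 phi 54.9 r 192.8 F [-0.2  0.2 -0.3] q [-0.66  0.04  2.1   0.16  0.8   0.94]
```

Run:
```python
from arc import *
P=imaging.camera_params('scene');Rm=R.from_rotvec(P['rvec']).as_matrix()
def pr(w):
    q=Rm@w+P['tvec'];s=q[:2]/q[2];s=s*(1+P['k1']*(s@s));return s*P['fx']+[P['cx'],P['cy']]
print('hinge',pr(H).round(1))
for q in (2.8,2.9,2.96,3.02,3.08,3.14): print(q,pr(H-X0*80*np.cos(q-.262)+np.array([0,0,80*np.sin(q-.262)])).round(1))
a=cv2.imread('pics/s16.png')[165:200,205:260];cv2.imwrite('pics/c16.png',cv2.resize(a,None,fx=14,fy=14,interpolation=cv2.INTER_CUBIC))
```

```text
hinge [232.8 179. ]
2.8 [225.5 183.1]
2.9 [225.6 185.8]
2.96 [225.7 187.4]
3.02 [225.8 189. ]
3.08 [226.  190.5]
3.14 [226.2 191.9]
```

View pics/c16.png

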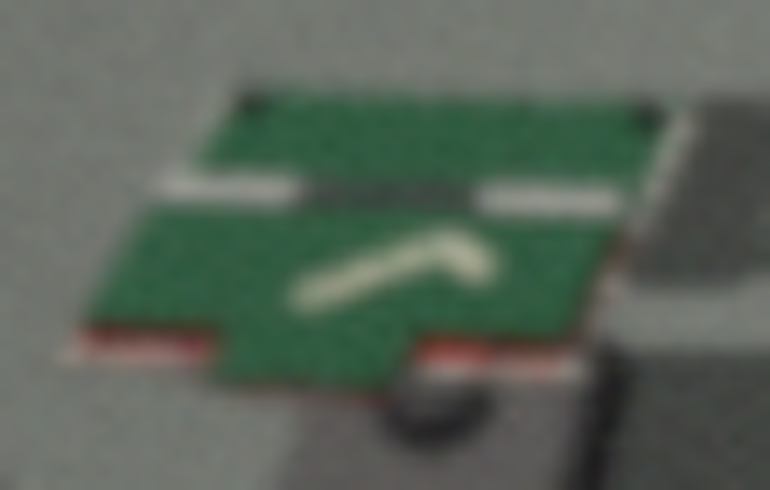

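The tab edge at row 192.7 matches the 191.9 predicted for q=3.14 (3.02 would give 189.0), and the hinge row agrees too. The arm is clear, so I'm handing in.

```bash
python3 -c "
from workcell import close_job
print(close_job())"
```

```text
the job is handed in; nothing more can be done
None
```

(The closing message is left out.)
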